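Hold a spring clip open around the tab of a model card

TASK

Pluck the black spring clip from the shallow parts tray by squeezing its handles, and slip it, spread wide open, around the small tab on the upright edge of the grey card in the wooden stand: the tab well inside and midway between the gaping jaws, the clip level, at the tab's height and in line with the card. Touch neither card nor stand and leave everything else in place. Finish while holding the clip there, squeezed fully open; do not let it close.

Things in the scene. Friction and masses are not known exactly. Their poses are not given: they have to be found in the camera images.
- clip: Black spring clip, 82 mm long, 22 thick, 45 g, lying on its side in one pocket of the tray. Origin: on the axis of its steel coil (11 dia), underside. +x along the midline to the jaws (tips at x = 40), -x to the flat handles (ends at x = -42), z up. Shut, the handles splay in a V, 44 over their ends; squeezed fully open they are parallel, 20 over their outer faces.
- clip_mid (a point): Middle of the clip: on the coil axis at half thickness (11 mm above the clip's origin), axes as the clip's. Fully open, the jaws leave 24 mm free between their tips (x = 40) and about 14 at x = 8.
- jaw_l (a joint): Opening angle of the clip's +y half, rad: 0 shut, 0.30 fully open on its stop. Spring loaded: handles pinched in y at x = -28 need 4 N to start, 8 N fully open; 20 to 25 N holds them firm on the stop without slipping. Released, it snaps shut.
- jaw_r (a joint): The same for the -y half; geared to jaw_l, so both read alike.
- tray: White plastic tray, fixed, 126 (x) by 259 (y) mm, 8 high, floor 4 thick, walls 4 thick; three pockets 118 by 81 in a row along y, centred at y = -85, 0 and 85. Origin: centre of the underside. The walls stand 4 above the pocket floor, so the upper 18 of the clip is above them.
- stand: Loose wooden stand, 90 x 70 x 24 mm, rails to 36 high, about 350 g, with a stiff grey card upright in it. Origin: centre of the underside. The card lies in the xz plane, 4 thick, x -40 to 40, top at z = 115. From its upright -x edge, which faces roughly towards the robot, a tab of the same thickness sticks out 22 (to x = -62), z = 66 to 90.
- tab_edge (a point): Middle of the tab's free upright edge: x = -62, y = 0, z = 78 in the stand's frame; axes as the stand's (+x points into the card).
- seat: Small grey model seat, 34 x 22 x 14, about 20 g, loose in another pocket of the tray. Origin: centre of the underside. Bystander.
- turret: Grey model disc, 28 diameter, 10 high, loose in the third pocket of the tray. Origin: centre of the underside. Bystander.
- jar: Paint jar, 42 diameter, 52 high, standing on the mat. Origin: centre of the underside. Bystander.
- dish: White ceramic paint dish, 76 diameter, 18 high, on the mat. Origin: centre of the underside. Bystander.
Mind the look-alikes: they are no part of the job. Of the things that look like the stand, the middle-sized one is meant.

How it is judged:
By the outcome, as a careful person would: the job done as asked, in the order asked, and still so for the second after the job is handed in, while the arm keeps its last pose, push and grip.
It also fails if it takes over 45 s, if anything falls off the work surface, if the arm or the gripper's body presses on something with over 40 N, if the wrist force passes 120 N, or if a joint passes its speed limit or range.

ROBOT

A 6-joint arm with a two-finger parallel gripper is mounted at the origin on the work surface. World frame = base frame: x ahead of the robot, y to its left, z up, the work surface at z = 0. Lengths are in m, angles in rad, forces in N, time in s.
With the tool pointing down it reaches from about 0.35 to 0.975 m from the base axis. Payload 4.9 kg.
Tool frame: the origin (TCP) lies at the very end of the fingers, on their centre line; the grasp point (between the pads) lies 19 mm behind it; z points along the fingers, y is the line along which they close (so a half turn about z gives the same grasp; the last joint's range is limited). The gripper opens to 85 mm and grips with 20 to 120 N. Pads are 22 mm wide; open, the fingers measure 114 mm over their backs; the gripper's body (76 mm by 85 mm) begins 54 mm behind the grasp point. The pads swing forward as they close: fully open they stand 13 mm farther back than shut.
Start: joints at [-1.424, 0.053, 1.613, -0, 1.476, -0.119], TCP at [0.164, -0.603, 0.204] pointing down, gripper open.
Joint ranges: [-3.01, 3.01], [-1.01, 2.22], [0.06, 2.58], [-1.02, 4.17], [0.09, 2.62], [-3.14, 3.14]. Speed limits (rad/s): [2.57, 2.57, 3.14, 3.14, 3.14, 3.14].

INTERFACE

Orientations are given as a unit quaternion [x, y, z, w].
In Python, from plant import bot gives the robot as it stands. The module is installed in compiled form; this text tells all that it offers.
- The arm moves only by the tool send_rows, never from a script. Its argument "motion" is a list of rows, each an object of numbers: "jaw": the closure, from -1 (fully open) to 1 (shut); "x", "y", "z": the shift along the tool's x, y, z as a fraction of full scale; "yaw": the turn about the tool's z as a fraction of full scale. In form: [{"jaw": .., "x": .., "y": .., "z": .., "yaw": ..}, ...]. A call has 1 to 20 rows; each row shifts and turns the commanded pose from where the row before left it, along the tool's axes as they then stand; what a row does not reach is not made up. Full scale, the value 1, is 0.06 m for a shift and 90 degrees for a turn. A row lasts 1/8 s, in which the tool goes at most 62.5 mm and 10.7 degrees, less where a joint would pass 70% of its speed; a pose out of reach is approached as far as the arm can. A call with a number of a shift or a turn outside -1 to 1 is refused whole. A call with a gripper value outside its range is refused whole. The fingers move at their own pace and stop on an object; "squeeze" is the grip in N (left out, the last holds). Time passes only in rows, so rows that do not move let the fingers close. It gives the time, the measured TCP pose, the force, the opening and the grip force at its end, in the units of the state.
- bot.observe(): the state, without advancing time (a new reading comes with each control period).
- bot.read_camera(name): name is "scene" or "top" or "wrist"; returns the picture (384x512x3 uint8, red, green, blue); there is no depth.
- bot.camera_params(name): a dict with "camera_matrix" (3x3 intrinsics, pixels), "view" (4x4, takes a point from world to camera coordinates); the wrist camera has in their place "hand_eye" (4x4, takes a point from camera to tool coordinates, whose origin is the TCP and whose axes are the flange's). Camera axes: x right, y down, z forward; pixel columns grow to the right and rows downward; lengths in m; the calibration is good to about 2 mm. A picture is of the moment at which its call begins: read the wrist's pose just before it. camera_params takes no time and is no camera call.
- bot.finish_job(): hands the job in; it is judged then, once.
Trained networks look in the newest picture that a camera, given by its name, has taken for a name from the list of things; names that differ only in an ending like _2 or _b are one class to them, and where a whole thing is asked for, a point or a joint stands for the part that bears it (a point fixed in the world has none). Each returns a list of dicts, best first, with "score" (0 to 1); they miss things now and then, are a little off and sometimes report something else, mostly with a low value. They report only what shows in the picture. A call takes as long as a camera call. They do not tell look-alikes from the thing itself.
- bot.find_in(label, camera): "at" ([x, y, z] in m, in the coordinates of the camera as it stood for that picture, good to about 4 mm: the middle of the surface that is visible of it).
- bot.trace(label, camera): "region" (384x512 bool, what is visible of it).
The state is a dict: "time_s": time; "joints": joint angles; "joint_velocities": joint speeds; "joint_efforts": joint torques, N m; "position": TCP position; "ee_rot": TCP orientation; "ft_force": force on the tool from outside, world axes, zero at the start; "torque": the same for the moment, N m; "opening": finger opening in m; "grip_force": force on a finger pad.
Only numpy, scipy, OpenCV 4.12 (cv2) and the standard library are available. Lean on these libraries where they do the work, as an engineer would, in place of code of your own. Each camera call takes 0.05 s, during which the arm holds its last target. There are 200 camera calls.

## Working session

There is one attempt and no reset: what is moved stays moved. The work goes in short steps, Python scripts to look and compute and a tool call to move; the robot and the scene stay as the last step left them, time stands still between calls to the robot, and variables do not carry over. Pictures are saved under pics/ and viewed, at most 10 in all, crops included, and the job is handed in when it is done.

Besides the shell and the picture viewer there is one more tool, called by a JSON object that holds its "api" and its "payload", one argument or row to a line. send_rows: Moves the arm, as the interface text tells. Its arguments: {"type":"object","properties":{"motion":{"type":"array","items":{"type":"object","properties":{"jaw":{"type":"number"},"x":{"type":"number","minimum":-1,"maximum":1},"y":{"type":"number","minimum":-1,"maximum":1},"z":{"type":"number","minimum":-1,"maximum":1},"yaw":{"type":"number","minimum":-1,"maximum":1}}}},"squeeze":{"type":"number"}},"required":["motion"]}

```bash
mkdir -p pics; cat > h.py <<'E'
from plant import bot
import numpy as np, cv2
from scipy.spatial.transform import Rotation as R
def T_wc(cam, st=None):
    p=bot.camera_params(cam)
    if cam!='wrist': return np.linalg.inv(np.array(p['view'])), np.array(p['camera_matrix'])
    st=st or bot.observe(); T=np.eye(4); T[:3,:3]=R.from_quat(st['ee_rot']).as_matrix(); T[:3,3]=st['position']
    return T@np.array(p['hand_eye']), np.array(p['camera_matrix'])
def save(cam,name):
    st=bot.observe(); im=bot.read_camera(cam); cv2.imwrite(f'pics/{name}.png',im[:,:,::-1]); return st,im
def w(T,p): return (T@np.r_[p,1])[:3]
def ray(T,K,uv): 
    d=T[:3,:3]@np.linalg.inv(K)@np.r_[uv,1]; return T[:3,3],d
def onz(T,K,uv,z):
    o,d=ray(T,K,uv); return o+d*(z-o[2])/d[2]
def proj(T,K,P):
    c=np.linalg.inv(T)@np.r_[P,1]; q=K@c[:3]; return q[:2]/q[2]
E
python3 - <<'E'
from h import *
np.set_printoptions(precision=4,suppress=True)
ims=[]
print(bot.observe())
for c in ['scene','top']:
    st,im=save(c,c+'0'); ims.append(im); T,K=T_wc(c); print(c,T[:3,3],T[:3,2],K[0,0])
    for l in ['clip','tray','stand','seat','turret','jar','dish']:
        print(l,[(round(d['score'],2),w(T,d['at']).round(3),proj(T,K,w(T,d['at'])).round(0)) for d in bot.find_in(l,c)])
T,K=T_wc('wrist'); print(bot.camera_params('wrist'))
E
```

```text
{'time_s': 0.0, 'joints': array([-1.424 ,  0.0534,  1.6143,  0.    ,  1.476 , -0.119 ]), 'joint_velocities': array([ 0.002 ,  0.    , -0.0027,  0.0009, -0.0027,  0.0005]), 'joint_efforts': array([ -0.0004, -39.3685, -37.0178,  -0.0003,   0.0069,   0.    ]), 'position': array([ 0.1641, -0.6024,  0.2031]), 'ee_rot': array([ 0.9912,  0.1325, -0.    , -0.001 ]), 'ft_force': array([-0.3915,  0.008 ,  0.7313]), 'torque': array([ 0.0398, -0.0067,  0.0305]), 'grip_force': 0.0, 'opening': 0.08516285905005828}
scene [ 1.3652 -0.3694  1.057 ] [-0.5727  0.3217 -0.754 ] 488.4384324710721
clip [(0.45, array([ 0.522, -0.236,  0.025]), array([139., 215.]))]
tray [(0.92, array([ 0.548, -0.155, -0.004]), array([172., 218.]))]
stand [(0.65, array([0.599, 0.338, 0.02 ]), array([333., 164.])), (0.56, array([0.586, 0.211, 0.031]), array([294., 173.]))]
seat [(0.52, array([ 0.555, -0.07 ,  0.009]), array([201., 206.]))]
turret [(0.53, array([ 0.545, -0.156,  0.012]), array([171., 214.]))]
jar [(0.7, array([0.76 , 0.056, 0.043]), array([279., 234.])), (0.46, array([0.587, 0.217, 0.035]), array([296., 172.])
[... 366 characters left out ...]
0.338, 0.025]), array([141., 197.])), (0.55, array([ 0.517, -0.231,  0.026]), array([377., 220.]))]
seat [(0.61, array([ 0.551, -0.072,  0.009]), array([310., 208.]))]
turret [(0.39, array([ 0.543, -0.146,  0.004]), array([340., 211.]))]
jar [(0.86, array([0.74 , 0.061, 0.047]), array([255., 130.]))]
dish [(0.96, array([ 0.735, -0.154,  0.01 ]), array([341., 134.]))]
{'camera_matrix': array([[311.9722,   0.    , 257.9297],
       [  0.    , 311.9722, 188.0241],
       [  0.    ,   0.    ,   1.    ]]), 'hand_eye': array([[-0.001 , -0.9589, -0.2839,  0.073 ],
       [ 1.    , -0.0008, -0.0006,  0.0009],
       [ 0.0003, -0.2839,  0.9589, -0.1689],
       [ 0.    ,  0.    ,  0.    ,  1.    ]])}
```

View pics/scene0.png

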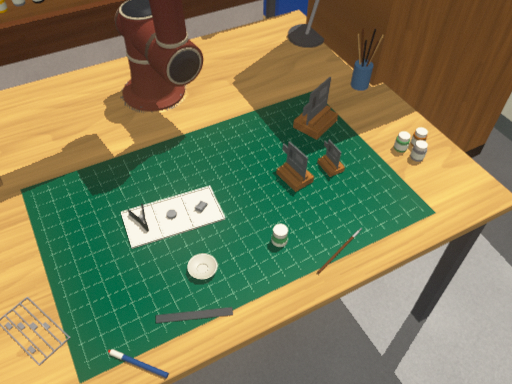

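View pics/top0.png

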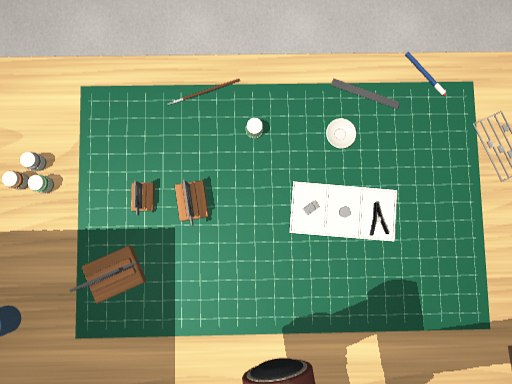

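The top view shows the clip at about (378,218), with its jaws pointing up (+x) and its handles towards the robot. Three stands are visible: small (142,197), middle (192,201) and large (113,273). The middle one at (192,201) is the target.

```bash
python3 - <<'E'
from h import *
np.set_printoptions(precision=4,suppress=True)
T,K=T_wc('top')
for uv,z in [((378,203),.026),((372,236),.026),((387,234),.026),((189,222),.1),((185,181),.115),((188,213),.115)]: print(uv,onz(T,K,uv,z))
im=cv2.imread('pics/top0.png'); a=cv2.resize(im[185:255,60:410][:, :],None,fx=1,fy=1)
c1=cv2.resize(im[165:235,120:230],(660,420),interpolation=cv2.INTER_CUBIC)
cv2.imwrite('pics/c1.png',c1)
E
```

```text
(378, 203) [ 0.5589 -0.2347  0.026 ]
(372, 236) [ 0.4796 -0.2165  0.026 ]
(387, 234) [ 0.4837 -0.253   0.026 ]
(189, 222) [0.5192 0.2134 0.1   ]
(185, 181) [0.6097 0.22   0.115 ]
(188, 213) [0.5386 0.2136 0.115 ]
```

View pics/c1.png

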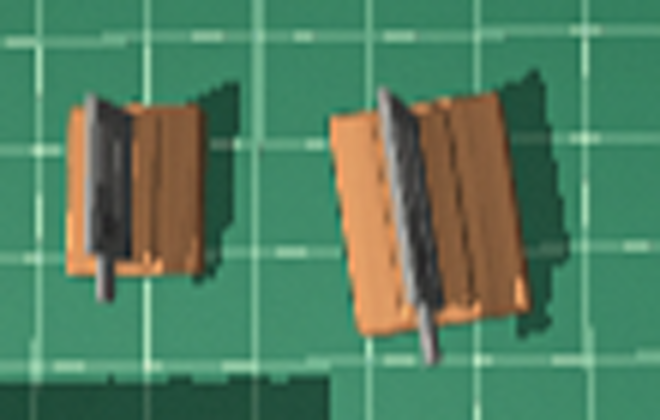

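The crop shows the target stand: card top edge from crop (383,90) to (415,290), and the tab end towards the robot at (432,362), which is full-image (192,225). Next I'll move above the clip.

{"api": "send_rows", "payload": {
  "motion": [
    {"jaw": -1, "yaw": 0.085},
    {"jaw": -1, "yaw": 0.085},
    {"jaw": -1, "x": 0.42, "y": -0.437, "z": 0.087},
    {"jaw": -1, "x": 0.42, "y": -0.437, "z": 0.087},
    {"jaw": -1, "x": 0.42, "y": -0.437, "z": 0.087},
    {"jaw": -1, "x": 0.42, "y": -0.437, "z": 0.087},
    {"jaw": -1, "x": 0.42, "y": -0.437, "z": 0.087},
    {"jaw": -1, "x": 0.42, "y": -0.437, "z": 0.087},
    {"jaw": -1, "x": 0.42, "y": -0.437, "z": 0.087},
    {"jaw": -1, "x": 0.42, "y": -0.437, "z": 0.087},
    {"jaw": -1, "x": 0.42, "y": -0.437, "z": 0.087},
    {"jaw": -1, "x": 0.42, "y": -0.437, "z": 0.087},
    {"jaw": -1, "x": 0.42, "y": -0.437, "z": 0.087},
    {"jaw": -1, "x": 0.42, "y": -0.437, "z": 0.087},
    {"jaw": -1, "x": 0.42, "y": -0.437, "z": 0.087},
    {"jaw": -1, "x": 0.42, "y": -0.437, "z": 0.087}
  ],
  "squeeze": 22
}}

```text
schema error: expected keys jaw, x, y, z, yaw
```

{"api": "send_rows", "payload": {
  "motion": [
    {"jaw": -1},
    {"jaw": -1}
  ]
}}

```text
schema error: expected keys jaw, x, y, z, yaw
```

```bash
python3 - <<'E'
from h import *
np.set_printoptions(precision=4,suppress=True)
st,im=save('wrist','w1'); T,K=T_wc('wrist',st)
print(st['position'],R.from_quat(st['ee_rot']).as_matrix()[:,0])
r=bot.trace('clip','wrist'); print([(d['score'],d['region'].sum()) for d in r])
m=r[0]['region'].astype(np.uint8); np.save('m1.npy',m)
o=im[:,:,::-1].copy(); cs,_=cv2.findContours(m,cv2.RETR_EXTERNAL,cv2.CHAIN_APPROX_NONE); cv2.drawContours(o,cs,-1,(0,0,255),1)
cv2.imwrite('pics/w1o.png',o)
E
```

```text
[ 0.1642 -0.603   0.2045] [ 0.9649  0.2627 -0.    ]
[]Traceback (most recent call last):
  File "<stdin>", line 6, in <module>
IndexError: list index out of range
```

All keys are needed in every row.

{"api": "send_rows", "payload": {
  "motion": [
    {"jaw": -1, "x": 0, "y": 0, "z": 0, "yaw": 0.085},
    {"jaw": -1, "x": 0, "y": 0, "z": 0, "yaw": 0.085},
    {"jaw": -1, "x": 0.42, "y": -0.437, "z": 0.087, "yaw": 0},
    {"jaw": -1, "x": 0.42, "y": -0.437, "z": 0.087, "yaw": 0},
    {"jaw": -1, "x": 0.42, "y": -0.437, "z": 0.087, "yaw": 0},
    {"jaw": -1, "x": 0.42, "y": -0.437, "z": 0.087, "yaw": 0},
    {"jaw": -1, "x": 0.42, "y": -0.437, "z": 0.087, "yaw": 0},
    {"jaw": -1, "x": 0.42, "y": -0.437, "z": 0.087, "yaw": 0},
    {"jaw": -1, "x": 0.42, "y": -0.437, "z": 0.087, "yaw": 0},
    {"jaw": -1, "x": 0.42, "y": -0.437, "z": 0.087, "yaw": 0},
    {"jaw": -1, "x": 0.42, "y": -0.437, "z": 0.087, "yaw": 0},
    {"jaw": -1, "x": 0.42, "y": -0.437, "z": 0.087, "yaw": 0},
    {"jaw": -1, "x": 0.42, "y": -0.437, "z": 0.087, "yaw": 0},
    {"jaw": -1, "x": 0.42, "y": -0.437, "z": 0.087, "yaw": 0},
    {"jaw": -1, "x": 0.42, "y": -0.437, "z": 0.087, "yaw": 0},
    {"jaw": -1, "x": 0.42, "y": -0.437, "z": 0.087, "yaw": 0},
    {"jaw": -1, "x": 0, "y": 0, "z": 0, "yaw": 0},
    {"jaw": -1, "x": 0, "y": 0, "z": 0, "yaw": 0}
  ],
  "squeeze": 22
}}

```text
time_s: 3.15
position: [0.5172, -0.2367, 0.1314]
ee_rot: [1.0, -0.001, -0.0, 0.0]
ft_force: [0.5, -0.8, 0.4]
opening: 0.0857
grip_force: 0.0
```

```bash
python3 - <<'E'
from h import *
np.set_printoptions(precision=4,suppress=True)
st,im=save('wrist','w1'); T,K=T_wc('wrist',st)
print(st['position'],R.from_quat(st['ee_rot']).as_matrix()[:,0])
r=bot.trace('clip','wrist'); print([(d['score'],d['region'].sum()) for d in r])
o=im[:,:,::-1].copy()
if r:
    m=r[0]['region'].astype(np.uint8); np.save('m1.npy',m); np.save('T1.npy',T)
    cs,_=cv2.findContours(m,cv2.RETR_EXTERNAL,cv2.CHAIN_APPROX_NONE); cv2.drawContours(o,cs,-1,(0,0,255),1)
cv2.imwrite('pics/w1o.png',o)
E
```

```text
[ 0.5172 -0.2367  0.1314] [ 1.     -0.0011 -0.0002]
[(0.71, np.int64(1141))]
```

View pics/w1o.png

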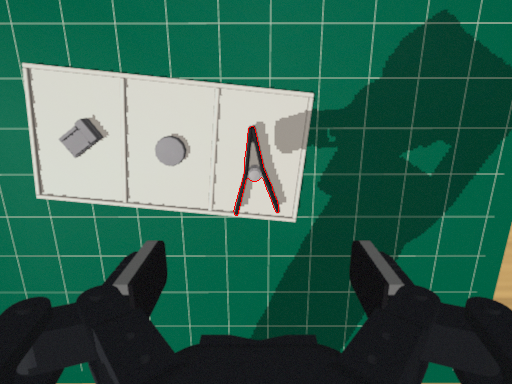

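The wrist view shows the clip with its tip at (252,127), coil at (254,173) and handle ends at (237,214) and (278,211). The mask agrees.

```bash
cat > fit.py <<'E'
from h import *
np.set_printoptions(precision=4,suppress=True)
def ends(m):
    ys,xs=np.nonzero(m); P=np.c_[xs,ys].astype(float)
    tri=cv2.minEnclosingTriangle(cv2.convexHull(np.c_[xs,ys].astype(np.float32)[:,None]))[1][:,0]
    return tri,P
E
python3 - <<'E'
from fit import *
m=np.load('m1.npy');T=np.load('T1.npy');K=T_wc('wrist')[1]
for uv,z in [((252,127),.015),((237,214),.026),((278,211),.026),((254.5,172.5),.026),((296,219),.008),((312.5,94.5),.008),((209,213),.008),((214,89),.008),((23,66),.008),((38,196),.008)]: print(uv,onz(T,K,uv,z))
print(ends(m)[0])
E
```

```text
(252, 127) [ 0.5633 -0.232   0.015 ]
(237, 214) [ 0.4837 -0.2175  0.026 ]
(278, 211) [ 0.4866 -0.256   0.026 ]
(254.5, 172.5) [ 0.5238 -0.2342  0.026 ]
(296, 219) [ 0.4712 -0.2755  0.008 ]
(312.5, 94.5) [ 0.5913 -0.2864  0.008 ]
(209, 213) [ 0.4778 -0.1882  0.008 ]
(214, 89) [ 0.5962 -0.1982  0.008 ]
(23, 66) [ 0.6157 -0.0318  0.008 ]
(38, 196) [ 0.4961 -0.0207  0.008 ]
[[250.4167 114.2083]
 [232.0247 215.364 ]
 [280.6581 211.8055]]
```

{"api": "send_rows", "payload": {
  "motion": [
    {"jaw": -0.4, "x": -0.175, "y": -0.017, "z": 0.345, "yaw": -0.042},
    {"jaw": -0.4, "x": -0.175, "y": -0.017, "z": 0.345, "yaw": 0},
    {"jaw": -0.4, "x": 0, "y": 0, "z": 0, "yaw": 0},
    {"jaw": -0.4, "x": 0, "y": 0, "z": 0, "yaw": 0}
  ]
}}

```text
time_s: 3.75
position: [0.4969, -0.2359, 0.0911]
ee_rot: [0.999, 0.032, 0.001, 0.0]
ft_force: [0.2, 0.1, 0.3]
opening: 0.0598
grip_force: 0.0
```

```bash
python3 - <<'E'
from fit import *
st,im=save('wrist','w2'); T,K=T_wc('wrist',st); np.save('T2.npy',T)
print(st['position'],R.from_quat(st['ee_rot']).as_matrix()[:,0])
r=bot.trace('clip','wrist'); print([(d['score'],d['region'].sum()) for d in r])
o=im[:,:,::-1].copy()
if r:
    m=r[0]['region'].astype(np.uint8); np.save('m2.npy',m)
    cs,_=cv2.findContours(m,cv2.RETR_EXTERNAL,cv2.CHAIN_APPROX_NONE); cv2.drawContours(o,cs,-1,(0,0,255),1); print(ends(m)[0])
cv2.imwrite('pics/w2o.png',cv2.resize(o[60:384,130:400],None,fx=1.8,fy=1.8))
E
```

```text
[ 0.4969 -0.2359  0.0911] [0.998  0.0638 0.0014]
[(0.66, np.int64(1526))]
[[284.3806 209.0894]
 [256.2695  89.9517]
 [228.3568 207.9461]]
```

View pics/w2o.png

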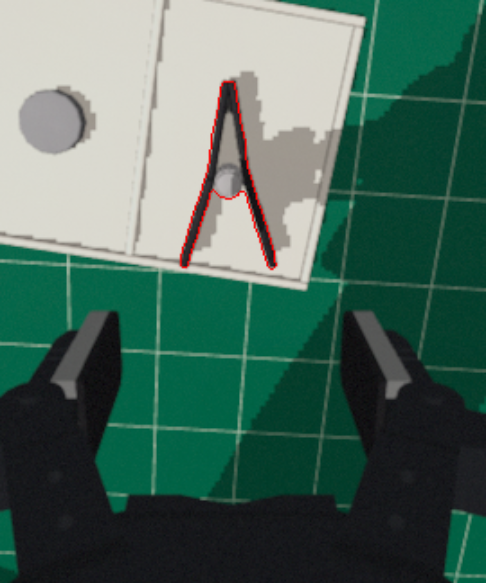

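The clip is centred and upright in the closer view, with handle ends at crop (184,265) and (272,266) and the tip at (228,83).

```bash
python3 - <<'E'
from fit import *
T1=np.load('T1.npy');T2=np.load('T2.npy');K=T_wc('wrist')[1]
def tri(a,b):
    P=[K@np.linalg.inv(T)[:3] for T in (T1,T2)]
    X=cv2.triangulatePoints(P[0],P[1],np.float64(a)[:,None],np.float64(b)[:,None])[:,0]; return X[:3]/X[3]
for a,b in [((252,127),(256.7,106)),((237,213.5),(232.2,207.2)),((278,211),(281.1,207.5)),((254.5,172),(257.2,157.5)),((296,219),(299,219))]:
    print(tri(a,b), onz(T2,K,b,.026))
E
```

```text
[ 0.562  -0.2316  0.0011] [ 0.5628 -0.2315  0.026 ]
[ 0.4706 -0.2148 -0.0094] [ 0.4837 -0.2168  0.026 ]
[ 0.4804 -0.2572  0.0101] [ 0.4859 -0.2557  0.026 ]
[ 0.5273 -0.2342  0.0382] [ 0.525  -0.2342  0.026 ]
[ 0.4507 -0.2821 -0.0412] [ 0.477  -0.2709  0.026 ]
```

{"api": "send_rows", "payload": {
  "motion": [
    {"jaw": -0.4, "x": 0, "y": 0, "z": 0.5, "yaw": 0},
    {"jaw": -0.4, "x": 0, "y": 0, "z": 0.5, "yaw": 0},
    {"jaw": -0.4, "x": 0, "y": 0, "z": 0.25, "yaw": 0},
    {"jaw": -0.4, "x": 0, "y": 0, "z": 0.12, "yaw": 0},
    {"jaw": -0.4, "x": 0, "y": 0, "z": 0, "yaw": 0},
    {"jaw": 0, "x": 0, "y": 0, "z": 0, "yaw": 0},
    {"jaw": 0, "x": 0, "y": 0, "z": 0, "yaw": 0},
    {"jaw": 1, "x": 0, "y": 0, "z": 0, "yaw": 0},
    {"jaw": 1, "x": 0, "y": 0, "z": 0, "yaw": 0},
    {"jaw": 1, "x": 0, "y": 0, "z": 0, "yaw": 0},
    {"jaw": 1, "x": 0, "y": 0, "z": 0, "yaw": 0},
    {"jaw": 1, "x": 0, "y": 0, "z": 0, "yaw": 0},
    {"jaw": 1, "x": 0, "y": 0, "z": 0, "yaw": 0}
  ],
  "squeeze": 22
}}

```text
time_s: 5.48
position: [0.4964, -0.235, 0.0077]
ee_rot: [0.999, 0.032, -0.0, 0.0]
ft_force: [0.2, 0.6, 0.6]
opening: 0.0002
grip_force: 0.0
```

```bash
python3 - <<'E'
from fit import *
st,im=save('wrist','w3')
print({k:st[k] for k in ['time_s','position','ft_force','opening','grip_force']})
cv2.imwrite('pics/w3o.png',cv2.resize(im[40:384,130:400,::-1],None,fx=1.7,fy=1.7))
E
```

```text
{'time_s': 5.475, 'position': array([ 0.4964, -0.235 ,  0.0077]), 'ft_force': array([0.1633, 0.5538, 0.557 ]), 'opening': 0.00015118572909515645, 'grip_force': 0.0}
```

View pics/w3o.png

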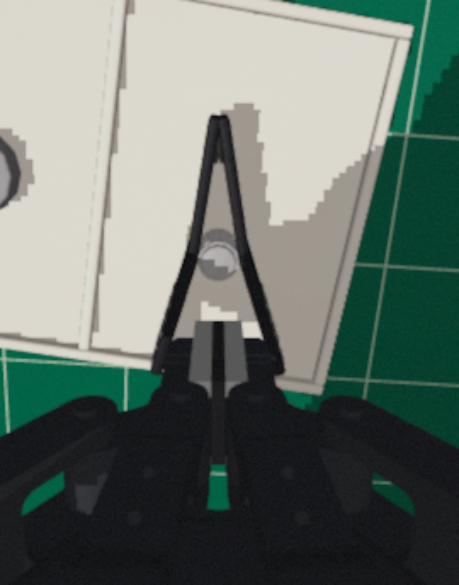

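The fingers shut completely with nothing between them, and the clip still lies in its pocket (coil at crop (218,258)). I need to find out whether it moved, and how the pads relate to the handles.

```bash
python3 - <<'E'
from fit import *
T,K=T_wc('wrist')
f=lambda c:(130+c[0]/1.7,40+c[1]/1.7)
for n,c,z in [('tip',(219,118),.026),('coil',(218,258),.026),('hL',(158,368),.026),('hR',(281,370),.026),('tray corner',(322,390),.008),('padfront',(218,322),.008),('padfront',(218,322),.026)]: print(n,onz(T,K,f(c),z))
st=bot.observe();Tt=np.eye(4);Tt[:3,:3]=R.from_quat(st['ee_rot']).as_matrix();Tt[:3,3]=st['position']
for p in [(0,0,0),(.011,0,0),(.011,0,-.019),(-.011,0,0),(.011,0,-.038)]:
    q=proj(T,K,(Tt@np.r_[p,1])[:3]); print(p,(q-[130,40])*1.7)
E
```

```text
tip [ 0.5633 -0.2317  0.026 ]
coil [ 0.5229 -0.234   0.026 ]
hL [ 0.4853 -0.2174  0.026 ]
hR [ 0.4871 -0.2564  0.026 ]
tray corner [ 0.4702 -0.2749  0.008 ]
padfront [ 0.4943 -0.2359  0.008 ]
padfront [ 0.5023 -0.2354  0.026 ]
(0, 0, 0) [215.7741 316.0643]
(0.011, 0, 0) [215.7134 286.0427]
(0.011, 0, -0.019) [215.5021 307.6518]
(-0.011, 0, 0) [215.8328 345.0769]
(0.011, 0, -0.038) [215.2372 334.7596]
```

The clip hasn't moved. The image geometry puts the real fingertips about 28 mm behind the reported TCP, so they closed above the clip, which explains why nothing was touched. I'll reopen, go about 26 mm lower while watching the force, and close again.

{"api": "send_rows", "payload": {
  "motion": [
    {"jaw": -0.4, "x": 0, "y": 0, "z": 0, "yaw": 0},
    {"jaw": -0.4, "x": 0, "y": 0, "z": 0, "yaw": 0},
    {"jaw": -0.4, "x": 0, "y": 0, "z": 0, "yaw": 0},
    {"jaw": -0.4, "x": 0, "y": 0, "z": 0, "yaw": 0},
    {"jaw": -0.4, "x": 0, "y": 0, "z": 0.1, "yaw": 0},
    {"jaw": -0.4, "x": 0, "y": 0, "z": 0.1, "yaw": 0},
    {"jaw": -0.4, "x": 0, "y": 0, "z": 0.1, "yaw": 0},
    {"jaw": -0.4, "x": 0, "y": 0, "z": 0, "yaw": 0}
  ]
}}

```text
time_s: 6.52
position: [0.4957, -0.2346, -0.0113]
ee_rot: [0.999, 0.032, -0.001, -0.001]
ft_force: [0.2, 0.8, -0.2]
opening: 0.0597
grip_force: 0.0
```

```bash
python3 - <<'E'
from fit import *
st,im=save('wrist','w4')
print({k:st[k] for k in ['time_s','position','ft_force','opening','grip_force']})
cv2.imwrite('pics/w4o.png',cv2.resize(im[40:384,100:420,::-1],None,fx=1.7,fy=1.7))
E
```

```text
{'time_s': 6.525, 'position': array([ 0.4957, -0.2346, -0.0113]), 'ft_force': array([ 0.1947,  0.7771, -0.2052]), 'opening': 0.059669824755658914, 'grip_force': 0.0}
```

View pics/w4o.png

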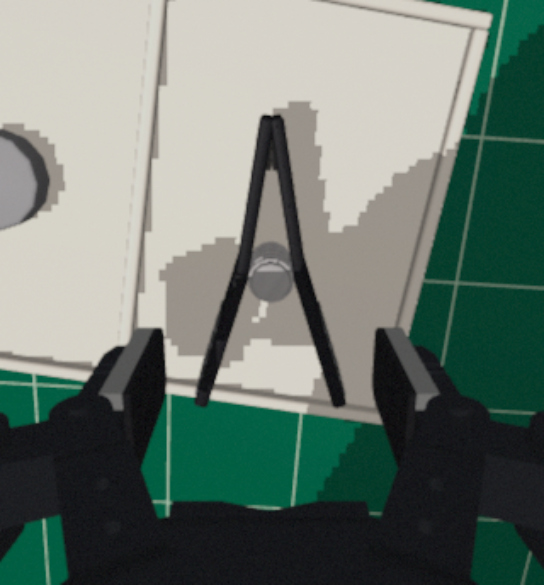

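The fingers straddle the handles symmetrically (inner faces at crop x 163 and 375, handles at 202 and 340), with no contact at a reported z of -0.011. I'll go 7 mm lower and close.

{"api": "send_rows", "payload": {
  "motion": [
    {"jaw": -0.4, "x": 0, "y": 0, "z": 0.06, "yaw": 0},
    {"jaw": -0.4, "x": 0, "y": 0, "z": 0.06, "yaw": 0},
    {"jaw": 0.1, "x": 0, "y": 0, "z": 0, "yaw": 0},
    {"jaw": 0.1, "x": 0, "y": 0, "z": 0, "yaw": 0},
    {"jaw": 0.35, "x": 0, "y": 0, "z": 0, "yaw": 0},
    {"jaw": 0.35, "x": 0, "y": 0, "z": 0, "yaw": 0},
    {"jaw": 1, "x": 0, "y": 0, "z": 0, "yaw": 0},
    {"jaw": 1, "x": 0, "y": 0, "z": 0, "yaw": 0},
    {"jaw": 1, "x": 0, "y": 0, "z": 0, "yaw": 0},
    {"jaw": 1, "x": 0, "y": 0, "z": 0, "yaw": 0}
  ],
  "squeeze": 22
}}

```text
time_s: 7.82
position: [0.4973, -0.2358, -0.0162]
ee_rot: [0.999, 0.032, 0.001, 0.001]
ft_force: [-1.8, 0.3, 7.1]
opening: 0.0188
grip_force: 24.2
```

{"api": "send_rows", "payload": {
  "motion": [
    {"jaw": 1, "x": 0, "y": 0, "z": -0.05, "yaw": 0},
    {"jaw": 1, "x": 0, "y": 0, "z": -0.15, "yaw": 0},
    {"jaw": 1, "x": 0, "y": 0, "z": -0.4, "yaw": 0},
    {"jaw": 1, "x": 0, "y": 0, "z": -0.5, "yaw": 0},
    {"jaw": 1, "x": 0, "y": 0, "z": -0.5, "yaw": 0},
    {"jaw": 1, "x": 0, "y": 0, "z": -0.2, "yaw": 0},
    {"jaw": 1, "x": 0, "y": 0, "z": 0, "yaw": 0},
    {"jaw": 1, "x": 0, "y": 0, "z": 0, "yaw": 0}
  ]
}}

```text
time_s: 8.82
position: [0.4955, -0.2344, 0.0889]
ee_rot: [0.999, 0.032, -0.001, -0.001]
ft_force: [0.5, -0.4, -0.2]
opening: 0.0188
grip_force: 23.3
```

```bash
python3 - <<'E'
from fit import *
out=[]
for c in ['wrist','scene','top']:
    st,im=save(c,c+'5'); T,K=T_wc(c,st)
    r=bot.trace('clip',c); print(c,[(round(d['score'],2),d['region'].sum()) for d in r],[(round(d['score'],2),w(T,d['at']).round(4)) for d in bot.find_in('clip',c)])
    if c=='wrist': a=cv2.resize(im[60:260,160:360],(600,600))
    if c=='scene':
        q=proj(T,K,st['position']+[.03,0,.03]).astype(int); b=im[max(q[1]-25,0):q[1]+25,q[0]-30:q[0]+20]
print(st['position'],st['opening'],st['grip_force'],R.from_quat(st['ee_rot']).as_matrix()[:,[0,2]].T)
cv2.imwrite('pics/w5o.png',cv2.resize(a,(600,600))[:,:,::-1])
E
```

```text
wrist [(0.94, np.int64(4800))] [(0.63, array([ 0.5247, -0.2273,  0.1345]))]
scene [(0.64, np.int64(150))] [(0.64, array([ 0.5284, -0.2297,  0.1325]))]
top [] [(0.73, array([ 0.5339, -0.23  ,  0.1283]))]
[ 0.496  -0.2348  0.0898] 0.018849629036305344 23.310512602329254 [[ 0.9979  0.0646 -0.001 ]
 [-0.001   0.0007 -1.    ]]
```

View pics/w5o.png

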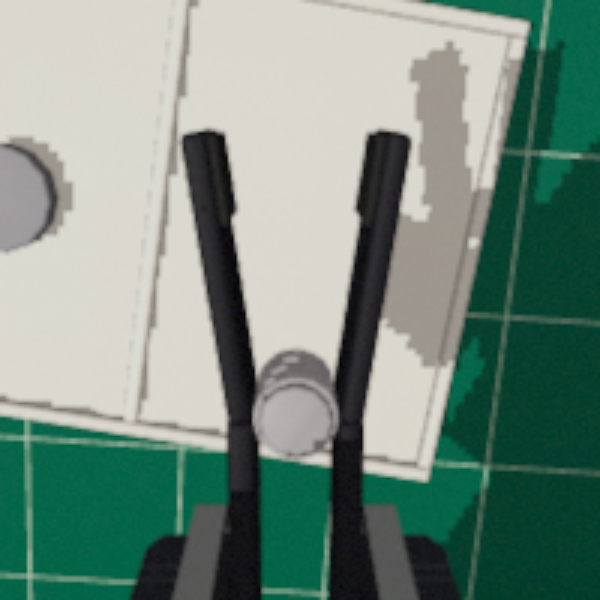

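The clip is held and fully open: handles parallel, jaws gaping, coil at crop (296,415). Clip mid is about 31 mm behind the reported TCP along the tool's z. Next I'll get a first estimate of the tab.

```bash
python3 - <<'E'
from fit import *
T,K=T_wc('top')
f=lambda c:(120+c[0]/6-.4,165+c[1]/6-.4)
for c,z in [((383,90),.115),((418,300),.115),((432,362),.09)]: print(onz(T,K,f(c),z))
for c in ['top','scene']:
    T,K=T_wc(c)
    print(c,[(round(d['score'],2),w(T,d['at']).round(4)) for d in bot.find_in('tab_edge',c)])
E
```

```text
[0.6128 0.2235 0.115 ]
[0.535  0.2109 0.115 ]
[0.5127 0.2089 0.09  ]
top [(0.96, array([0.4051, 0.394 , 0.0253])), (0.9, array([0.5815, 0.3407, 0.0241])), (0.84, array([0.5698, 0.2083, 0.0223]))]
scene [(0.93, array([0.5935, 0.3369, 0.0239])), (0.83, array([0.5878, 0.2154, 0.0319])), (0.79, array([0.4195, 0.3876, 0.046 ]))]
```

{"api": "send_rows", "payload": {
  "motion": [
    {"jaw": 1, "x": 0, "y": 0, "z": -0.26, "yaw": -0.026},
    {"jaw": 1, "x": 0, "y": 0, "z": -0.26, "yaw": -0.027},
    {"jaw": 1, "x": -0.025, "y": -0.3, "z": 0, "yaw": 0},
    {"jaw": 1, "x": -0.025, "y": -0.5, "z": 0, "yaw": 0},
    {"jaw": 1, "x": -0.025, "y": -0.65, "z": 0, "yaw": 0},
    {"jaw": 1, "x": -0.025, "y": -0.65, "z": 0, "yaw": 0},
    {"jaw": 1, "x": -0.025, "y": -0.65, "z": 0, "yaw": 0},
    {"jaw": 1, "x": 0, "y": -0.65, "z": 0, "yaw": 0},
    {"jaw": 1, "x": 0, "y": -0.65, "z": 0, "yaw": 0},
    {"jaw": 1, "x": 0, "y": -0.65, "z": 0, "yaw": 0},
    {"jaw": 1, "x": 0, "y": -0.65, "z": 0, "yaw": 0},
    {"jaw": 1, "x": 0, "y": -0.65, "z": 0, "yaw": 0},
    {"jaw": 1, "x": 0, "y": -0.65, "z": 0, "yaw": 0},
    {"jaw": 1, "x": 0, "y": -0.4, "z": 0, "yaw": 0},
    {"jaw": 1, "x": 0, "y": -0.22, "z": 0, "yaw": 0},
    {"jaw": 1, "x": 0, "y": 0, "z": 0, "yaw": 0},
    {"jaw": 1, "x": 0, "y": 0, "z": 0, "yaw": 0}
  ]
}}

```text
time_s: 11.5
position: [0.4245, 0.1947, 0.1215]
ee_rot: [0.997, 0.074, -0.0, 0.0]
ft_force: [0.2, 0.3, 0.3]
opening: 0.0185
grip_force: 23.3
```

```bash
python3 - <<'E'
from fit import *
st,im=save('wrist','w6'); T,K=T_wc('wrist',st); np.save('T6.npy',T)
print(st['position'],st['grip_force'],R.from_quat(st['ee_rot']).as_matrix()[:,[0,2]].T)
r=bot.trace('stand','wrist'); print([(round(d['score'],2),d['region'].sum()) for d in r])
cv2.imwrite('pics/w6o.png',cv2.resize(im[0:250,130:400,::-1],None,fx=2.4,fy=2.4,interpolation=cv2.INTER_CUBIC))
E
```

```text
[0.4245 0.1947 0.1215] 23.312625288963318 [[ 0.9892  0.1468 -0.0004]
 [-0.0003 -0.0004 -1.    ]]
[(0.75, np.int64(4978)), (0.63, np.int64(10962)), (0.42, np.int64(113))]
```

View pics/w6o.png

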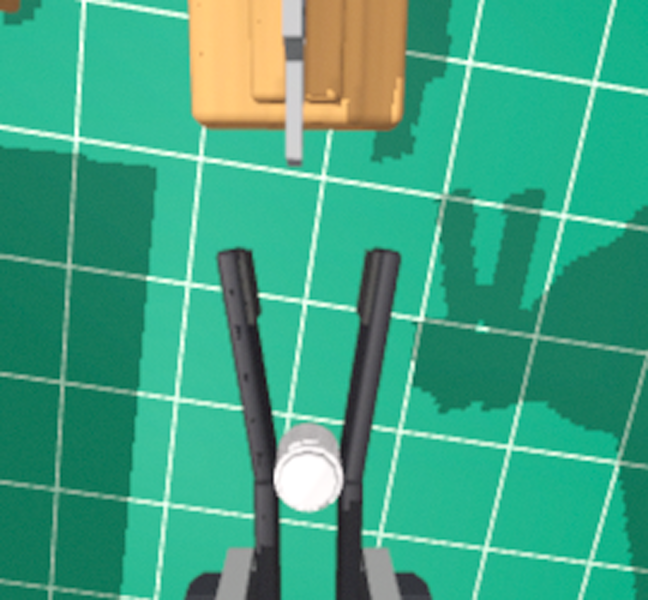

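The wrist view shows the tab end at crop (293,163), the card running straight up from it at x≈293, and the clip midline at x≈308. Now a subpixel measurement of the tab and card lines.

```bash
cat > tab.py <<'E'
from fit import *
def cols(im,rows,lo=235,hi=275):
    hsv=cv2.cvtColor(im,cv2.COLOR_RGB2HSV); o=[]
    for r in rows:
        s=hsv[r,lo:hi,1].astype(float); g=np.nonzero(s<70)[0]
        if len(g)<3: o.append((r,np.nan,0)); continue
        wt=np.clip((110-s)/110,0,1); wt[:max(g[0]-2,0)]=0; wt[g[-1]+3:]=0
        o.append((r,lo+(wt*np.arange(hi-lo)).sum()/wt.sum(),len(g)))
    return np.array(o)
E
python3 - <<'E'
from tab import *
im=cv2.imread('pics/w6.png')[:,:,::-1]; T=np.load('T6.npy');K=T_wc('wrist')[1]
c=cols(im,range(0,72)); print(c[::3].round(2).tolist())
print(im[50:72,252].tolist())
for r0,r1,z in [(0,13,.115),(28,64,.09)]:
    s=c[r0:r1]; p=np.polyfit(s[:,0],s[:,1],1); a=onz(T,K,(np.polyval(p,r1),r1),z); b=onz(T,K,(np.polyval(p,r0),r0),z); d=b-a
    print(z,a,b,np.degrees(np.arctan2(d[1],d[0])))
E
```

```text
[[0.0, 251.92, 9.0], [3.0, 251.86, 9.0], [6.0, 251.86, 9.0], [9.0, 251.91, 9.0], [12.0, 251.86, 9.0], [15.0, 252.12, 9.0], [18.0, 252.28, 8.0], [21.0, 252.17, 7.0], [24.0, 252.39, 7.0], [27.0, 252.41, 8.0], [30.0, 252.44, 8.0], [33.0, 252.43, 8.0], [36.0, 252.44, 8.0], [39.0, 252.42, 8.0], [42.0, 252.22, 7.0], [45.0, 252.16, 7.0], [48.0, 252.16, 7.0], [51.0, 252.14, 7.0], [54.0, 257.28, 11.0], [57.0, 254.03, 9.0], [60.0, 253.99, 9.0], [63.0, 253.56, 9.0], [66.0, 254.49, 9.0], [69.0, 237.82, 6.0]]
[[208, 208, 209], [209, 209, 210], [209, 209, 210], [209, 209, 210], [210, 210, 211], [209, 209, 210], [209, 209, 210], [210, 211, 211], [209, 210, 210], [210, 210, 210], [210, 209, 210], [211, 211, 209], [210, 210, 209], [210, 210, 209], [210, 209, 209], [199, 197, 198], [154, 153, 154], [104, 103, 107], [103, 104, 106], [84, 159, 132], [48, 188, 152], [190, 239, 212]]
0.115 [0.5359 0.2136 0.115 ] [0.5416 0.2144 0.115 ] 8.042911168232981
0.09 [0.5146 0.2099 0.09  ] [0.5337 0.2137 0.09  ] 11.086390602309844
```

```bash
python3 - <<'E'
from tab import *
im=cv2.imread('pics/w6.png')[:,:,::-1]; T=np.load('T6.npy');K=T_wc('wrist')[1]
c=cols(im,range(0,54))
P=[]
for r0,r1,z in [(0,13,.115),(27,52,.09)]:
    P+=[onz(T,K,(x,r),z) for r,x,n in c[r0:r1]]
P=np.array(P); p=np.polyfit(P[:,0],P[:,1],1); print('heading all',np.degrees(np.arctan(p[0])),'res',np.abs(np.polyval(p,P[:,0])-P[:,1]).max(), 'tab only',np.degrees(np.arctan(np.polyfit(P[13:,0],P[13:,1],1)[0])))
E=onz(T,K,(252,65.5),.09); print('edge',E, np.polyval(p,E[0]))
Ed=onz(T,K,(252,26.5),.09); print('tab length',np.linalg.norm((E-Ed)[:2]), 'card edge top',onz(T,K,(252,14.5),.115))
# bottom of free edge: row ~69
print('edge bottom',onz(T,K,(252,69),.066))
# clip
hsv=cv2.cvtColor(im,cv2.COLOR_RGB2HSV)
for r in [107,112,130,150,165,180,215,222]:
    v=im[r,200:320].max(1); g=200+np.nonzero(v<110)[0]; L=g[g<258];Rr=g[g>=258]; print(r,L.min(),L.max(),Rr.min(),Rr.max(),(L.min()+Rr.max())/2)
E
```

```text
heading all 7.057790823448266 res 6.445542505678636e-05 tab only 7.137417695382639
edge [0.5136 0.2108 0.09  ] 0.21085031233168372
tab length 0.02115931891096551 card edge top [0.5353 0.2134 0.115 ]
edge bottom [0.5134 0.2112 0.066 ]
107 221 234 282 296 258.5
112 221 235 281 295 258.0
130 224 238 279 292 258.0
150 228 239 277 288 258.0
165 230 241 275 286 258.0
180 233 244 273 283 258.0
215 237 245 271 280 258.5
222 236 246 271 279 257.5
```

Tab edge is at (0.5136, 0.2108) with heading 7.07°, and the heights agree with the text. I'll align in front of the tab at its height.

{"api": "send_rows", "payload": {
  "motion": [
    {"jaw": 1, "x": 0, "y": 0, "z": 0, "yaw": 0.0152},
    {"jaw": 1, "x": -0.16, "y": -0.1, "z": 0.1, "yaw": 0},
    {"jaw": 1, "x": 0, "y": 0, "z": 0.35, "yaw": 0},
    {"jaw": 1, "x": 0, "y": 0, "z": 0.4, "yaw": 0},
    {"jaw": 1, "x": 0, "y": 0, "z": 0.3, "yaw": 0},
    {"jaw": 1, "x": 0, "y": 0, "z": 0.09, "yaw": 0},
    {"jaw": 1, "x": 0, "y": 0, "z": 0, "yaw": 0},
    {"jaw": 1, "x": 0, "y": 0, "z": 0, "yaw": 0}
  ]
}}

```text
time_s: 12.6
position: [0.4152, 0.2003, 0.0483]
ee_rot: [0.998, 0.062, 0.001, -0.0]
ft_force: [-1.3, -0.0, -0.9]
opening: 0.0188
grip_force: 23.3
```

```bash
cat > chk.py <<'E'
import sys
from tab import *
n=sys.argv[1]
st,im=save('wrist',n); T,K=T_wc('wrist',st); M=R.from_quat(st['ee_rot']).as_matrix()
print(st['time_s'],st['position'],'head',np.degrees(np.arctan2(M[1,0],M[0,0])),st['opening'],st['grip_force'],st['ft_force'],'tz',M[:,2])
tcp=np.array(st['position']); E=np.array([.5136,.2108,.078])
d=M.T@(E-tcp)-[.030,.001,-.031]; print('tab edge in clip frame (tool axes, mm)',d*1e3)
print('predicted tab end px',proj(T,K,E+[0,0,.012]))
c=cols(im,range(0,110),240,276); print(c[::4].round(1).tolist())
E
python3 chk.py w7
```

```text
12.6 [0.4152 0.2003 0.0483] head 7.110426789453471 0.018752376438368263 23.309877812862396 [-1.3215 -0.0026 -0.8807] tz [ 0.0017  0.0005 -1.    ]
tab edge in clip frame (tool axes, mm) [69.0017  0.7857  1.4973]
predicted tab end px [260.7301  22.2684]
[[0.0, 260.4, 12.0], [4.0, 260.5, 12.0], [8.0, 260.4, 11.0], [12.0, 260.6, 12.0], [16.0, 260.6, 12.0], [20.0, 260.6, 12.0], [24.0, 256.1, 23.0], [28.0, 260.5, 9.0], [32.0, 260.4, 8.0], [36.0, nan, 0.0], [40.0, nan, 0.0], [44.0, nan, 0.0], [48.0, 250.0, 17.0], [52.0, 271.3, 9.0], [56.0, nan, 0.0], [60.0, nan, 0.0], [64.0, nan, 0.0], [68.0, nan, 0.0], [72.0, nan, 0.0], [76.0, nan, 0.0], [80.0, nan, 0.0], [84.0, nan, 0.0], [88.0, nan, 0.0], [92.0, nan, 0.0], [96.0, nan, 0.0], [100.0, nan, 0.0], [104.0, nan, 0.0], [108.0, nan, 0.0]]
```

The predicted tab position matches this second view, so the height is confirmed. Sliding in.

{"api": "send_rows", "payload": {
  "motion": [
    {"jaw": 1, "x": 0.05, "y": 0.013, "z": 0.02, "yaw": 0},
    {"jaw": 1, "x": 0.15, "y": 0, "z": 0, "yaw": 0},
    {"jaw": 1, "x": 0.15, "y": 0, "z": 0, "yaw": 0},
    {"jaw": 1, "x": 0.15, "y": 0, "z": 0, "yaw": 0},
    {"jaw": 1, "x": 0.1, "y": 0, "z": 0, "yaw": 0},
    {"jaw": 1, "x": 0, "y": 0, "z": 0, "yaw": 0},
    {"jaw": 1, "x": 0, "y": 0, "z": 0, "yaw": 0}
  ]
}}

```text
time_s: 13.52
position: [0.4499, 0.2037, 0.0459]
ee_rot: [0.998, 0.062, -0.0, 0.0]
ft_force: [-0.2, 0.4, -0.7]
opening: 0.0188
grip_force: 23.3
```

```bash
python3 chk.py w8
```

```text
13.525 [0.4499 0.2037 0.0459] head 7.1130800861573125 0.018836695583494864 23.317989706993103 [-0.2133  0.4031 -0.683 ] tz [-0.0005 -0.0001 -1.    ]
tab edge in clip frame (tool axes, mm) [34.0209 -0.1442 -1.0985]
predicted tab end px [258.2833 119.9009]
[[0.0, 256.5, 16.0], [4.0, 256.6, 16.0], [8.0, 256.6, 16.0], [12.0, 256.7, 16.0], [16.0, 256.7, 15.0], [20.0, 256.8, 15.0], [24.0, 256.8, 15.0], [28.0, 256.9, 15.0], [32.0, 257.0, 15.0], [36.0, 257.0, 15.0], [40.0, 257.2, 15.0], [44.0, 257.2, 14.0], [48.0, 257.3, 14.0], [52.0, 257.2, 12.0], [56.0, 257.3, 11.0], [60.0, 257.3, 11.0], [64.0, 257.4, 12.0], [68.0, 257.5, 12.0], [72.0, 257.4, 11.0], [76.0, 257.6, 12.0], [80.0, 257.7, 11.0], [84.0, 259.4, 13.0], [88.0, 259.8, 13.0], [92.0, 260.0, 13.0], [96.0, 259.8, 13.0], [100.0, 259.9, 13.0], [104.0, 253.8, 25.0], [108.0, 263.2, 21.0]]
```

{"api": "send_rows", "payload": {
  "motion": [
    {"jaw": 1, "x": 0.05, "y": 0.004, "z": -0.008, "yaw": -0.0055},
    {"jaw": 1, "x": 0.1, "y": 0, "z": 0, "yaw": 0},
    {"jaw": 1, "x": 0.083, "y": 0, "z": 0, "yaw": 0},
    {"jaw": 1, "x": 0, "y": 0, "z": 0, "yaw": 0},
    {"jaw": 1, "x": 0, "y": 0, "z": 0, "yaw": 0},
    {"jaw": 1, "x": 0, "y": 0, "z": 0, "yaw": 0}
  ]
}}

```text
time_s: 14.32
position: [0.4639, 0.2053, 0.0465]
ee_rot: [0.998, 0.066, -0.0, 0.0]
ft_force: [0.7, 0.5, -0.3]
opening: 0.0187
grip_force: 23.3
```

```bash
python3 chk.py w9; python3 - <<'E'
from tab import *
print([bot.observe()['position'].round(4).tolist() for _ in range(3)])
im=cv2.imread('pics/w9.png'); st,sc=save('scene','s9'); T,K=T_wc('scene',st)
q=proj(T,K,[.51,.21,.08]).astype(int)
a=cv2.resize(im[60:260,158:358],(500,500),interpolation=cv2.INTER_CUBIC)
x0,y0=q[0]-30,q[1]-50
b=cv2.resize(sc[y0:y0+100,x0:x0+60,::-1],(300,500),interpolation=cv2.INTER_CUBIC)
cv2.imwrite('pics/f.png',np.hstack([a,b])); print(x0,y0)
h=np.radians(7.5);xh=np.array([np.cos(h),np.sin(h),0]);yh=np.array([-np.sin(h),np.cos(h),0]);E=np.array([.5136,.2108,.078])
for n,p in [('tab top edge',E+[0,0,.012]),('tipL top',E+.02*xh+.014*yh+[0,0,.011]),('tipR top',E+.02*xh-.014*yh+[0,0,.011]),('tipR bot',E+.02*xh-.014*yh-[0,0,.011]),('coil top',E-.02*xh+[0,0,.011])]: print(n,(proj(T,K,p)-[x0,y0])*5+[500,0])
E
```

```text
14.325 [0.4639 0.2053 0.0465] head 7.607736462797782 0.01868035977625531 23.3170884847641 [ 0.7421  0.5251 -0.307 ] tz [-0.0002 -0.     -1.    ]
tab edge in clip frame (tool axes, mm) [19.9553  0.1427 -0.4978]
predicted tab end px [258.9869 155.081 ]
[[0.0, 258.2, 15.0], [4.0, 258.2, 15.0], [8.0, 258.3, 14.0], [12.0, 258.4, 14.0], [16.0, 258.4, 14.0], [20.0, 258.4, 14.0], [24.0, 258.4, 14.0], [28.0, 258.4, 14.0], [32.0, 258.5, 14.0], [36.0, 258.3, 15.0], [40.0, 258.3, 15.0], [44.0, 258.3, 15.0], [48.0, 258.3, 15.0], [52.0, 258.3, 15.0], [56.0, 258.4, 14.0], [60.0, 258.5, 14.0], [64.0, 258.5, 14.0], [68.0, 258.5, 14.0], [72.0, 258.5, 14.0], [76.0, 258.5, 14.0], [80.0, 258.7, 14.0], [84.0, 258.7, 14.0], [88.0, 258.7, 14.0], [92.0, 258.7, 14.0], [96.0, 258.7, 14.0], [100.0, 258.7, 11.0], [104.0, 258.6, 10.0], [108.0, 260.2, 12.0]]
[[0.4639, 0.2053, 0.0465], [0.4639, 0.2053, 0.0465], [0.4639, 0.2053, 0.0465]]
251 94
tab top edge [658.5958 242.704 ]
tipL top [699.2995 254.066 ]
tipR top [660.969  273.6287]
tipR bot [658.4853 301.1904]
coil top [637.0813 224.434 ]
```

View pics/f.png

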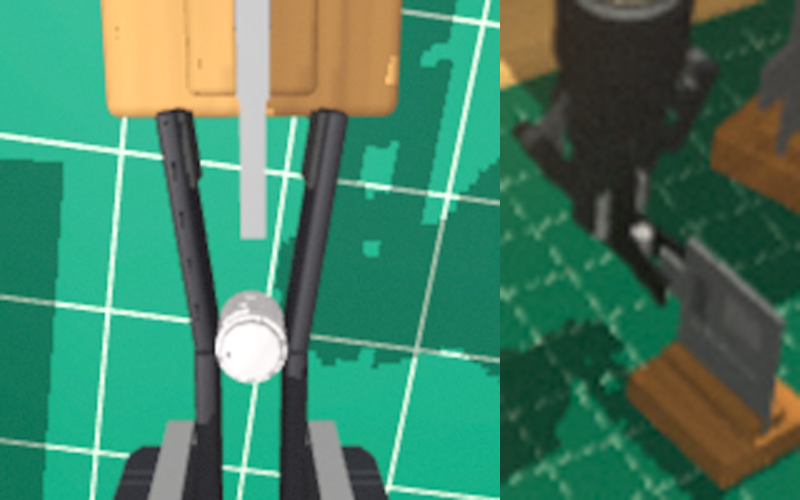

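The left view shows the tab (x≈253) midway between the jaw tips (158–345), in line, with its end about halfway between coil and tips. In the scene view, the coil (641,231) and jaw tip (662,302) are where I predicted for the right height, and nothing is touched. Handing in.

```bash
python3 -c "
from plant import bot
print(bot.finish_job())"
```

```text
the job is handed in; nothing more can be done
None
```

I handed the job in at about 14 s: the clip is held fully open and level around the middle stand's tab, midway between the jaws and in line with the card. The force readings and pictures showed no contact with card or stand; the judge returned no verdict.

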